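# Knock a pressed pastel cake out of its mould and lay it to dry

### The job

A freshly pressed pastel cake is stuck down in one of the two bench moulds. Press that mould's knockout lever down by its black pad so that the knockout rod pushes the cake up out of the pocket, then take the cake and lay it flat in the empty half of the wooden drying tray; set it down, do not drop it.

Things in the scene. Friction and masses are not known exactly. Their poses are not given: they have to be found in the camera images.
- puck: Pastel cake: brick-coloured disc, diameter 46, height 20 mm, 50 g. Origin: centre of its underside. Starts in the 49 mm wide, 24 mm deep pocket amid a fixed aluminium block (100 x 100 mm, flat top 84 mm above the table), its top 4 mm below the block's top. Lever fully pressed: cake 20 mm higher, 16 mm of it above the block. The twin mould is empty; the cakes in the tray are finished ones.
- lever (a joint): Knockout lever (a see-saw) of the mould that holds the cake, in rad: 0 at rest (pad up, rod down), 0.31 fully pressed (pad down, 22 mm thick rod up) at a firm stop. The cake's rise is proportional. 5 to 7 N on the pad moves it; it stays where it is left, rod and cake staying up.
- lever_pad (a point): Centre of the top face of the lever's black square pad, 36 x 36 mm, at the lever's free end on the robot's side of the mould, 137 mm from the mould's centre. The face is 52 mm above the table at rest (sloping 9 degrees) and 29 mm fully pressed. Moves with the lever; press straight down on it.
- bay (a point): Centre of the floor of the empty half of the fixed wooden drying tray (130 x 240 mm, walls 22 mm high, 5 mm thick, one wall across the middle). That half is 120 x 112 mm inside (tray's x by y); its floor is 5 mm above the table. Axes of the tray: x across, y along it, z up.
Mind the look-alikes: they are no part of the job. Leave any red look-alike of the puck alone.

How it is judged:
By the outcome, as a careful person would: the job done as asked, in the order asked, and still so for the second after the job is handed in, with the robot touching nothing.
It also fails if it takes over 58 s, if anything falls off the work surface, if the arm or the gripper's body presses on something with over 40 N, if the wrist force passes 120 N, or if a joint passes its speed limit or range.

### The arm

A 6-joint arm with a two-finger parallel gripper is mounted at the origin on the work surface. World frame = base frame: x ahead of the robot, y to its left, z up, the work surface at z = 0. Lengths are in m, angles in rad, forces in N, time in s.
With the tool pointing down it reaches from about 0.35 to 0.875 m from the base axis. Payload 4.2 kg.
Tool frame: the origin (TCP) lies midway between the tips of the shut fingers; the grasp point (between the pads) lies 19 mm behind it (r.grip_point_offset is the distance from the TCP to the grasp point, in m); z points along the fingers, y is the line along which they close (so a half turn about z gives the same grasp; the last joint's range is limited). The gripper opens to 85 mm and grips with 20 to 120 N. Pads are 22 mm wide; open, the fingers measure 114 mm over their backs; the gripper's body (76 mm by 85 mm) begins 54 mm behind the grasp point. The pads swing forward as they close: fully open they stand 13 mm farther back than shut.
Start: joints at [1.406, 0.385, 0.008, 0, -1.194, -0.259], TCP at [0.257, 0.57, 0.231] pointing down, gripper open.
Joint ranges: [-3.14, 3.14], [-1.21, 2.06], [-1.07, 1.41], [-3.16, 2.05], [-2.99, -0.16], [-3.1, 3.1]. Speed limits (rad/s): [2.79, 2.79, 3.14, 3.14, 3.14, 3.14].

### API

Orientations are given as [roll, pitch, yaw] about the fixed x, y, z axes, in that order (R = Rz(yaw) Ry(pitch) Rx(roll)).
In Python, from station import r, eoat, imaging, sensors gives the robot as it stands. Calls block until the motion is done:
- r.goto(position, orientation): joint-space move of the TCP to a pose.
- r.move_linear(position, speed=0.15, attitude=None, f_stop=None): straight line of the TCP; attitude=None keeps the orientation; speed is the mean speed in m/s. With f_stop (N) it stops when the force on the tool has changed by that much, and returns True; else False.
- r.goto_joints(angles): joint-space move.
- eoat.command_gripper(opening, newtons=None): opening from 0.0 (shut) to 1.0 (fully open); newtons is the grip in N (None keeps the last); returns when the fingers have stopped.
- r.hold(seconds).
- r.ik(position, orientation): joint angles nearest the present ones, or None.
- imaging.snapshot(name): name is "scene" or "top" or "wrist"; returns a dict with "image" (480x640x3 uint8, red, green, blue), "range_z" (480x640 float32, m along the optical axis (not along the pixel's ray), 0 where there is no reading), "vertical_fov" (degrees; the focal length in pixels is half the picture's height over the tangent of half this angle, whatever the lens; pixels are square), "cx", "cy" (the principal point, pixels), "T" (4x4, takes a point from camera to world coordinates); the wrist camera has in their place "hand_eye" (4x4, takes a point from camera to tool coordinates, whose origin is the TCP and whose axes are the flange's). Camera axes: x right, y up, looking along -z (the intrinsics and any distortion apply to the point x, -y, -z); pixel columns grow to the right and rows downward; lengths in m; the calibration is good to about 2 mm. A picture is of the moment at which its call begins: read the wrist's pose just before it.
A pose or a line that the arm cannot do raises r.MotionError and nothing moves.
- r.hand_in(): hands the job in; it is judged then, once.
Readings, each from a call of its own:
- sensors.get_clock(): time.
- sensors.get_qpos(): joint angles.
- sensors.get_joint_velocities(): joint speeds.
- sensors.get_joint_torque(): joint torques, N m.
- sensors.get_ee_pos(): TCP position.
- sensors.get_orientation(): TCP orientation.
- sensors.get_force(): force on the tool from outside, world axes, zero at the start.
- sensors.get_wrist_torque(): the same for the moment, N m.
- sensors.get_opening(): opening from 0.0 (shut) to 1.0 (fully open).
- sensors.get_gripper_force(): force on a finger pad.
Only numpy, scipy, OpenCV 4.12 (cv2) and the standard library are available. Lean on these libraries where they do the work, as an engineer would, in place of code of your own. Each camera call takes 0.05 s, during which the arm holds its last target. There are 200 camera calls.

## Working session

There is one attempt and no reset: what is moved stays moved. The work goes in short steps, each a Python script; the robot and the scene stay as the last script left them, time stands still between calls to the robot, and variables do not carry over. Pictures are saved under pics/ and viewed, at most 10 in all, crops included, and the job is handed in when it is done.

```bash
ls; mkdir -p pics
cat > h.py <<'E'
import numpy as np, cv2
from station import r, eoat, imaging, sensors
from scipy.spatial.transform import Rotation as Ro
def snap(n):
    if n=="wrist":
        p=np.array(sensors.get_ee_pos());o=sensors.get_orientation()
    s=imaging.snapshot(n)
    if n=="wrist":
        T=np.eye(4);T[:3,:3]=Ro.from_euler('xyz',o).as_matrix();T[:3,3]=p
        s["T"]=T@np.array(s["hand_eye"])
    return s
def save(s,f,crop=None,k=1):
    im=s["image"][:,:,::-1]
    if crop: u0,v0,u1,v1=crop; im=im[v0:v1,u0:u1]
    cv2.imwrite("pics/"+f,cv2.resize(im,None,fx=k,fy=k,interpolation=cv2.INTER_CUBIC))
def foc(s): return 240/np.tan(np.radians(s["vertical_fov"])/2)
def ray(s,u,v,z):
    f=foc(s);T=np.array(s["T"])
    d=T[:3,:3]@np.array([(u-s["cx"])/f,-(v-s["cy"])/f,-1]);o=T[:3,3]
    return o+d*(z-o[2])/d[2]
def cloud(s):
    f=foc(s);T=np.array(s["T"]);z=s["range_z"]
    v,u=np.mgrid[:480,:640]
    P=np.stack([(u-s["cx"])/f*z,-(v-s["cy"])/f*z,-z],-1)@T[:3,:3].T+T[:3,3]
    P[z==0]=np.nan
    return P
E
python3 - <<'E'
from h import *
for n in("top","scene"):
    s=snap(n);save(s,n+"0.png");print({k:v for k,v in s.items() if k not in("image","range_z")})
    np.savez("pics/"+n,**s)
print(sensors.get_clock())
E
```

```text
pics
{'vertical_fov': 43.36627273236173, 'cx': 318.3729559212066, 'cy': 235.9325429769043, 'T': array([[ 0.02866405,  0.99545439, -0.0908236 ,  0.41155542],
       [-0.99946129,  0.02999479,  0.01332078,  0.02226292],
       [ 0.01598446,  0.09039285,  0.9957779 ,  1.11861123],
       [ 0.        ,  0.        ,  0.        ,  1.        ]])}
{'vertical_fov': 56.478511789492885, 'cx': 316.28794814186364, 'cy': 236.21294668544203, 'T': array([[-0.21733559, -0.53652774,  0.81541598,  1.33923094],
       [ 0.97582017, -0.09953591,  0.19459599,  0.193508  ],
       [-0.02324298,  0.837992  ,  0.54518728,  0.62017997],
       [ 0.        ,  0.        ,  0.        ,  1.        ]])}
0.1
```

View pics/top0.png

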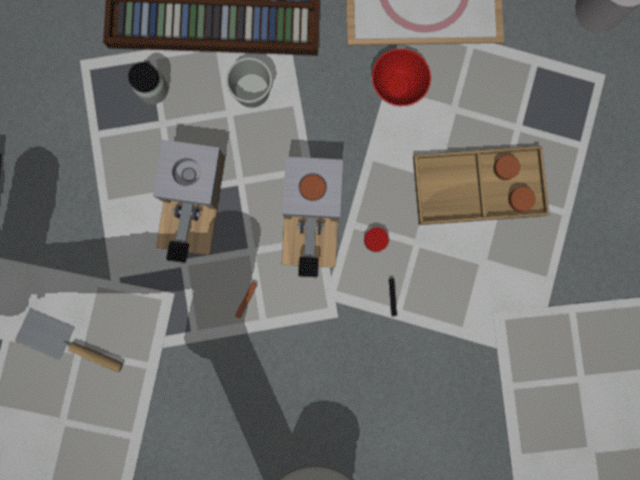

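View pics/scene0.png

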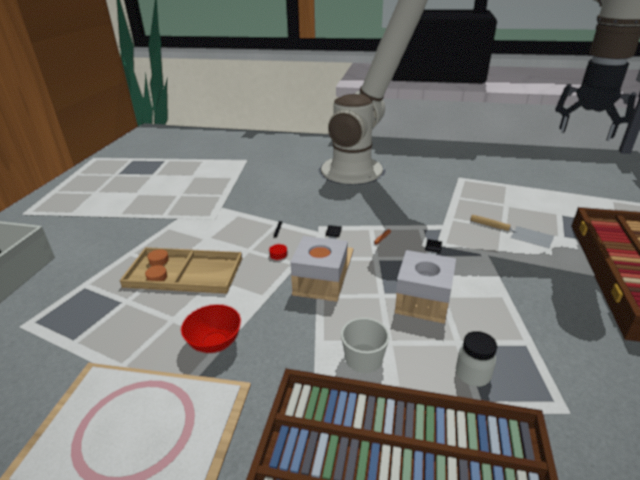

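The top view shows two moulds. The one at (312,187) has the brick-coloured disc in its pocket and its pad is at (308,266). The twin at (188,173) shows an empty pocket with the rod, and its pad is at (177,251). The tray's left half, around (448,187), is empty, and finished cakes sit at (507,166) and (522,198). The red disc at (376,239) is the look-alike. The mould at (312,187) is the one to use; I'll measure it and confirm it in a crop.

Run:
```python
from h import *
s=dict(np.load("pics/top.npz"));P=cloud(s)
im=s["image"].astype(int);hsv=cv2.cvtColor(s["image"],cv2.COLOR_RGB2HSV)
save(s,"crop1.png",(250,130,560,290),2.5)
def comp(mask,box):
    u0,v0,u1,v1=box;m=np.zeros((480,640),np.uint8);m[v0:v1,u0:u1]=mask[v0:v1,u0:u1]
    n,l,st,c=cv2.connectedComponentsWithStats(m);i=1+np.argmax(st[1:,4]);return l==i,c[i],st[i]
m,c,st=comp((hsv[...,1]>110)&(hsv[...,0]<14),(290,165,335,210));print("cake",c,st,ray(s,*c,.080),np.nanmedian(P[m],0))
m,c,st=comp(hsv[...,2]<45,(290,245,330,285));print("pad",c,st,ray(s,*c,.052),np.nanmedian(P[m],0))
# block top by height
m,c,st=comp((abs(P[...,2]-.084)<.012),(265,140,365,225));
pts=np.argwhere(m)[:,::-1].astype(np.float32);R=cv2.minAreaRect(pts);b=cv2.boxPoints(R)
print("block",c,[ray(s,*q,.084).round(4).tolist() for q in b],ray(s,*R[0],.084),R)
# tray outline by height
m,c,st=comp((P[...,2]>.013)&(P[...,2]<.06),(400,135,560,235))
R=cv2.minAreaRect(np.argwhere(m)[:,::-1].astype(np.float32));b=cv2.boxPoints(R)
print("tray",R,[ray(s,*q,.022).round(4).tolist() for q in b])
print("bay z",np.nanmedian(P[175:200,430:465,2]),"tbl",np.nanmedian(P[330:380,380:450,2]))
```

```text
cake [312.23421589 186.80855397] [300 175  25  25 491] [0.59178224 0.0215116  0.08      ] [0.59173508 0.02162127 0.07953491]
pad [307.93230769 266.31384615] [299 257  19  19 325] [0.45443285 0.0248822  0.052     ] [0.45466157 0.02494238 0.05222539]
block [312.41831457 186.29905689] [[0.5427, 0.0724, 0.084], [0.6441, 0.0703, 0.084], [0.6417, -0.0304, 0.084], [0.5402, -0.0274, 0.084]] [0.59194016 0.02125479 0.084     ] ((312.3984680175781, 186.32769775390625), (57.85523986816406, 57.8552360534668), 3.1798300743103027)
tray ((481.1700439453125, 184.38070678710938), (70.1783447265625, 131.3795623779297), 85.91438293457031) [[0.669, -0.1635, 0.022], [0.6947, -0.4077, 0.022], [0.5636, -0.4162, 0.022], [0.5389, -0.1746, 0.022]]
bay z 0.004779006072967551 tbl -0.00019711534743438452
```

View pics/crop1.png

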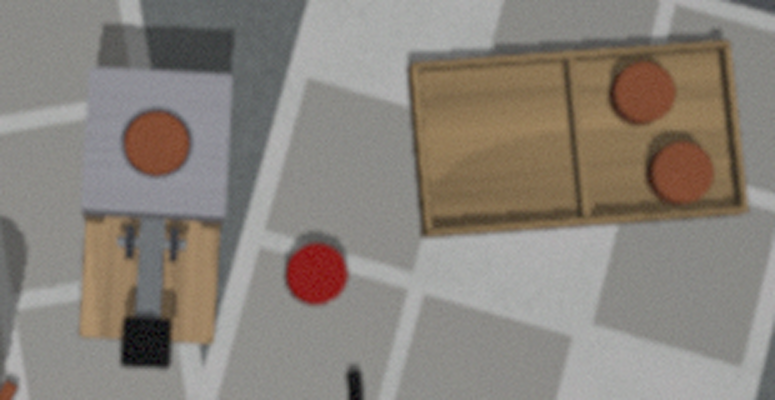

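The crop confirms it: the disc at (312,187) is flush in its pocket, the pad is below it, and pad-to-mould distance measures 137 mm as specified. The tray's left half is empty, and its outline measures about 131 x 244 mm. Next I'll press the lever.

Run:
```python
from h import *
print(sensors.get_orientation())
for yaw in(0,np.pi/2,-np.pi/2,np.pi): print(yaw,r.ik([.4545,.025,.11],[np.pi,0,yaw]))
yaw=min((0,np.pi/2,-np.pi/2,np.pi),key=lambda y:9 if r.ik([.4545,.025,.11],[np.pi,0,y]) is None else abs(r.ik([.4545,.025,.11],[np.pi,0,y])[5]))
print("yaw",yaw)
eoat.command_gripper(0.0)
r.goto([.4545,.025,.11],[np.pi,0,yaw])
print(sensors.get_clock(),sensors.get_ee_pos(),sensors.get_force())
r.move_linear([.4545,.025,.060],.1)
print(r.move_linear([.4545,.025,.022],.03,f_stop=20),sensors.get_ee_pos(),sensors.get_force())
r.move_linear([.4545,.025,.2],.25)
r.goto([.56,.0215,.28],[np.pi,0,yaw])
s=snap("wrist");save(s,"w1.png");np.savez("pics/w1",**s);print(s["hand_eye"].round(3).tolist(),s["vertical_fov"])
t=snap("top");save(t,"t1.png");np.savez("pics/t1",**t);print(sensors.get_clock())
```

```text
[ 3.13961544e+00 -1.43054539e-04 -4.23958731e-01]
0 [ 4.13657815e-01  2.35722808e-01 -5.62907948e-01  4.44089210e-16
 -7.72165570e-01  1.15713851e+00]
1.5707963267948966 [ 0.41365781  0.23572281 -0.56290795  0.         -0.77216557  2.72793484]
-1.5707963267948966 [ 0.41365781  0.23572281 -0.56290795  0.         -0.77216557 -0.41365781]
3.141592653589793 [ 4.13657815e-01  2.35722808e-01 -5.62907948e-01 -4.44089210e-16
 -7.72165570e-01 -1.98445414e+00]
yaw -1.5707963267948966
2.9917 [0.45502378 0.02571374 0.1102239 ] [-0.46761295  0.21637207  1.1839104 ]
True [0.45238589 0.02474572 0.02997962] [-4.67055232  1.4254484  10.34676102]
[[-0.001, 0.96, 0.279, 0.072], [1.0, 0.001, -0.001, 0.001], [-0.002, 0.279, -0.96, -0.143], [0.0, 0.0, 0.0, 1.0]] 70.96770486436228
6.125
```

View pics/w1.png

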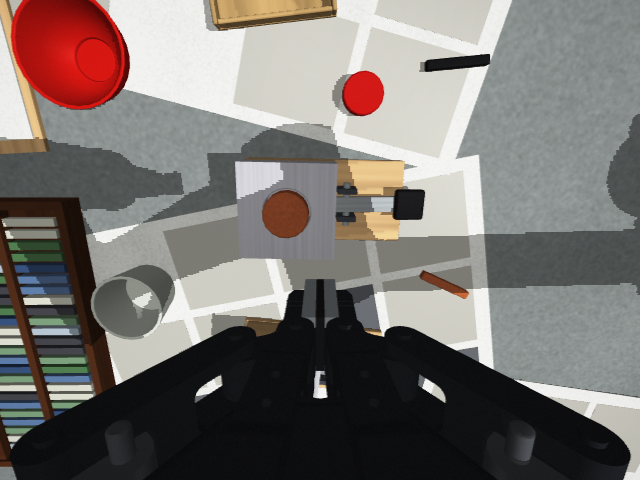

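The wrist view shows the cake at (286,214), apparently risen above the block, and the pad at (409,204). I'll check its height and refine its position.

```bash
cat >> h.py <<'E'
def blob(s,mask,box):
    u0,v0,u1,v1=box;m=np.zeros((480,640),np.uint8);m[v0:v1,u0:u1]=mask[v0:v1,u0:u1]
    n,l,st,c=cv2.connectedComponentsWithStats(m);i=1+np.argmax(st[1:,4]);return l==i,c[i],st[i]
E
python3 - <<'E'
from h import *
for f,bx,pb in(("w1",(240,165,332,258),(385,180,432,228)),("t1",(285,160,340,215),(290,245,330,290))):
    s=dict(np.load(f"pics/{f}.npz"));P=cloud(s);hsv=cv2.cvtColor(s["image"],cv2.COLOR_RGB2HSV)
    try:
        m,c,st=blob(s,(hsv[...,1]>110)&(hsv[...,0]<14),bx)
        zs=P[m][:,2];top=m&(P[...,2]>np.nanpercentile(zs,80)-.004)
        ys,xs=np.nonzero(top);(cu,cv),rad=cv2.minEnclosingCircle(np.stack([xs,ys],1).astype(np.float32))
        print(f,"cake",c,st,"ztop",np.nanpercentile(zs,[20,50,80]),ray(s,c[0],c[1],.1),ray(s,cu,cv,.1),np.nanmedian(P[top],0), np.nanmax(P[top],0)-np.nanmin(P[top],0))
        m,c,st=blob(s,hsv[...,2]<45,pb);print("pad",c,np.nanmedian(P[m],0))
    except Exception as e: print(f,e)
b=dict(np.load("pics/w1.npz"));P=cloud(b);print("block z",np.nanmedian(P[170:185,250:325,2]))
E
```

```text
w1 cake [285.42495687 213.69292697] [ 262  190   47   48 1739] ztop [0.09885183 0.09956441 0.1002199 ] [0.58999936 0.01921316 0.1       ] [0.59046791 0.02009265 0.1       ] [0.59054145 0.02028199 0.09961103] [0.04473637 0.04520391 0.00583632]
pad [408.08538012 204.14152047] [0.4524353  0.02331577 0.02967714]
t1 attempt to get argmax of an empty sequence
block z 0.08417307008324315
```

Run:
```python
from h import *
o=[np.pi,0,-np.pi/2];x,y=.591,.021
eoat.command_gripper(0.75)
r.goto([x,y,.14],o)
hit=r.move_linear([x,y,.076],.04,f_stop=6);p=sensors.get_ee_pos();print(hit,p,sensors.get_force())
z=p[2]+.0045
r.move_linear([x,y,z],.04)
eoat.command_gripper(0.3,35);print("z",z,"open",sensors.get_opening(),sensors.get_gripper_force(),sensors.get_force(),sensors.get_ee_pos())
r.move_linear([x,y,z+.06],.08)
print(sensors.get_opening(),sensors.get_gripper_force(),sensors.get_force(),sensors.get_ee_pos())
s=snap("wrist");save(s,"w2.png");print(sensors.get_clock());open("zg","w").write(str(z))
```

```text
True [0.5909261  0.02094445 0.07803877] [-0.94742852  0.18016636  2.87925376]
z 0.08253876803400824 open 0.5162703565919221 38.04078977686004 [0.37302094 0.07931333 0.78151531] [0.59097374 0.02097567 0.08244864]
0.5184108475222208 37.944468767454964 [-0.21445022  0.22635021 -1.56845102] [0.59049594 0.02094006 0.14196351]
10.35
```

View pics/w2.png

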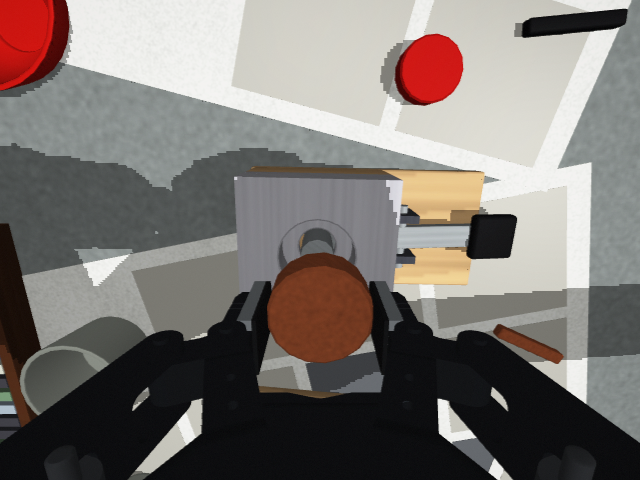

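The cake is held centrally between the pads, and the rod shows in the emptied pocket at (317,238). The bay is far larger than the uncertainty in its position, so I'll place the cake now, lowering until it touches the floor.

Run:
```python
from h import *
o=[np.pi,0,-np.pi/2];x,y=.6104,-.231;z=float(open("zg").read())
zp=z-.0795+.005; print("expected place z",zp)
r.move_linear([.591,.021,.18],.15)
r.goto([x,y,.18],o)
r.move_linear([x,y,zp+.025],.12); r.hold(.3)
f0=sensors.get_force()
hit=r.move_linear([x,y,zp-.004],.015,f_stop=3);p=sensors.get_ee_pos();print(hit,p,f0,sensors.get_force())
r.hold(.3)
eoat.command_gripper(0.75); r.hold(.2)
r.move_linear([x,y,.15],.1)
r.goto([.56,-.06,.28],o)
print(sensors.get_clock())
s=snap("wrist");save(s,"w3.png");np.savez("pics/w3",**s)
t=snap("top");P=cloud(t);hsv=cv2.cvtColor(t["image"],cv2.COLOR_RGB2HSV)
m,c,st=blob(t,(hsv[...,1]>145)&(hsv[...,0]<12),(418,160,477,218));print(c,st,np.nanmedian(P[m],0),np.nanpercentile(P[m][:,2],[10,90]))
save(t,"t3.png",(400,130,560,240),4)
```

```text
expected place z 0.008038768034008239
True [ 0.6103967  -0.23097807  0.00811415] [-0.31620623 -0.88726517 -1.32970728] [-0.52693094  0.71383165  5.03507692]
18.2
[448.19321149 187.08877285] [437 175  24  24 383] [ 0.60875602 -0.22823691  0.02459558] [0.02185621 0.02748121]
```

View pics/w3.png

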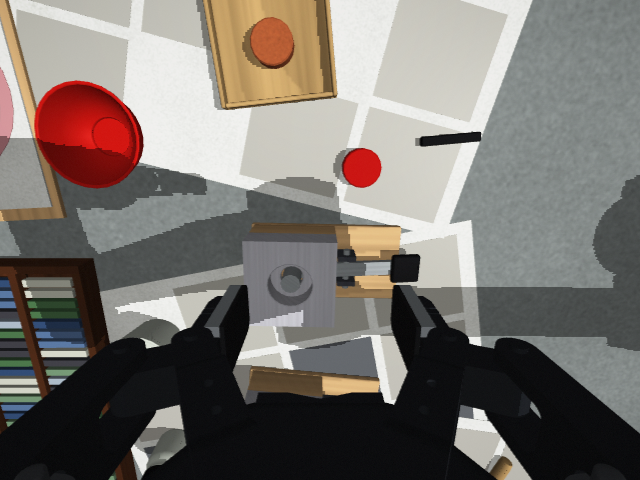

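View pics/t3.png

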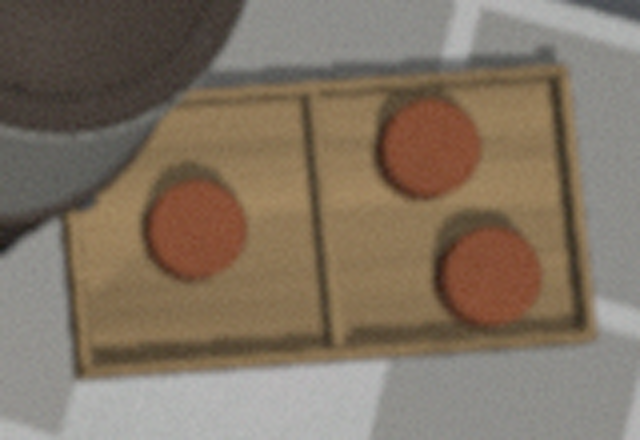

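The cake lies flat at (448,187) in the top view, in the middle of the empty half, with its top at about 25 mm as it should be. The gripper is clear of everything and the lever is still down.

```bash
python3 -c "
from station import r
print(r.hand_in())"
```

```text
the job is handed in; nothing more can be done
None
```

Job handed in at about 18 s of the 58 s allowed: the lever was pressed to its stop, and the cake was lifted out and set down flat in the middle of the tray's empty half.

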